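# Clear a jammed bushing from the feed chute

## Robot

A 7-joint arm with a two-finger parallel gripper is mounted at the origin on the work surface. World frame = base frame: x ahead of the robot, y to its left, z up, the work surface at z = 0. Lengths are in m, angles in rad, forces in N, time in s.
With the tool pointing down it reaches from about 0.4 to 0.85 m from the base axis. Payload 4.4 kg.
Tool frame: the origin (TCP) lies at the very end of the fingers, on their centre line; the grasp point (between the pads) lies 19 mm behind it; x points along the fingers, y is the direction in which the jaws open and shut, and the axes are right-handed (so a half turn about x gives the same grasp; the last joint's range is limited). The gripper opens to 94 mm and grips with 3 to 60 N. Pads are 16 mm wide; open, the fingers measure 119 mm over their backs; the gripper's body (75 mm by 177 mm) begins 78 mm behind the grasp point.
Start: joints at [1.246, 0.628, 0.038, 1.517, -0.027, 0.996, -0.02], TCP at [0.166, -0.628, 0.18] pointing down, gripper open.
Joint ranges: [-3.06, 3.06], [-0.37, 2.12], [-1.25, 1.32], [0.18, 2.47], [-1.1, 4.24], [0.23, 1.98], [-2.94, 2.94]. Speed limits (rad/s): [2.57, 2.57, 3.14, 3.14, 3.14, 3.14, 3.14].

## Interface

Orientations are given as a unit quaternion [x, y, z, w].
In Python, from workcell import env gives the robot as it stands. Calls block until the motion is done:
- env.reach(position, orientation): joint-space move of the TCP to a pose.
- env.movel(position, max_speed=0.15, rotation=None): straight line of the TCP; rotation=None keeps the orientation; max_speed is the mean speed in m/s.
- env.move_joints(angles): joint-space move.
- env.grip(opening): finger opening in m; the grip force is fixed at half the most; returns when the fingers have stopped.
- env.dwell(seconds).
- env.solve_ik(position, orientation): joint angles nearest the present ones, or None.
- env.read_camera(name): name is "scene" or "top"; returns the picture (400x640x3 uint8, red, green, blue); there is no depth.
- env.camera_params(name): a dict with "camera_matrix" (3x3 intrinsics, pixels), "origin" and "rotation" of the camera in the world. Camera axes: x right, y down, z forward; pixel columns grow to the right and rows downward; lengths in m; the calibration is good to about 2 mm. A picture is of the moment at which its call begins. camera_params takes no time and is no camera call.
A pose or a line that the arm cannot do raises env.IKError and nothing moves.
- env.finish_job(): hands the job in, once; it reports no verdict.
Trained networks look in the newest picture that a camera, given by its name, has taken for a name from the list of things; names that differ only in an ending like _2 or _b are one class to them, and where a whole thing is asked for, a point or a joint stands for the part that bears it (a point fixed in the world has none). Each returns a list of dicts, best first, with "score" (0 to 1); they miss things now and then, are a little off and sometimes report something else, mostly with a low value. They report only what shows in the picture. A call takes as long as a camera call. They do not tell look-alikes from the thing itself.
- env.trace(camera, thing): "pixels" (400x640 bool, what is visible of it) and "pixel" ([column, row] in pixels, amid what is visible of it).
- env.tip_of(camera, thing): "pixel" ([column, row] in pixels: a listed point, or the origin of a listed thing).
Readings, each from a call of its own:
- env.current_time(): time.
- env.current_joint_pos(): joint angles.
- env.current_qd(): joint speeds.
- env.current_joint_efforts(): joint torques, N m.
- env.current_ee_pos(): TCP position.
- env.current_tool_rot(): TCP orientation.
- env.current_ft_force(): force on the tool from outside, world axes, zero at the start.
- env.current_wrist_torque(): the same for the moment, N m.
- env.current_grip_width(): finger opening in m.
Only numpy, scipy, OpenCV 4.12 (cv2) and the standard library are available. Lean on these libraries where they do the work, as an engineer would, in place of code of your own. Each camera call takes 0.05 s, during which the arm holds its last target.

## Task

An oversize copper bushing has jammed in the throat of the bushing feeder's chute. Swing the red guard gate open with its brass stay and drop the stay's middle hole fully down over the fixed peg so that the gate stays open; then nudge the bushing back up the chute until its flange is clear of the yellow keeper lips, lift it out there, and stand it upright on its flange on the floor of the red reject tray. Leave the gate propped, and leave the good bushings, the can and the screwdriver alone.

Things in the scene. Friction and masses are not known exactly. Their poses are not given: they have to be found in the camera images.
- feeder: the feeder: steel base plate (335 x 290 x 12 mm) with chute, gate, peg and a green hopper (145 mm high, starting 185 mm along +x). Fixed, does not move when pushed. Origin on the table under the jam; its x axis points the way the chute climbs (away from the robot), y to the left of that, z up
- chute: the fixed aluminium chute. Origin on its floor, mid-width, at the jam, 55 mm above the table; x runs up along the floor, which climbs at 0.14 rad (8 degrees); z is square to the floor. Floor 55 mm wide between walls 15 mm high, 4 mm thick, from x = -31 to +190 mm; the hopper stands over it from x = 185 mm on. A sill 5 mm high closes the low end at x = -29 mm
- lip_end (a point): mid-width at the uphill end of the two yellow keeper lips, level with their tops: x = +30 mm, z = 15 mm in the chute's frame. The lips run along both walls from x = -31 to +30 mm, 11 to 15 mm above the floor, and leave a slot 38 mm wide for the stem, so the bushing cannot be lifted until its centre is at x = 57 mm or beyond
- shoe_spot (a point): the brass spring shoe in the chute wall on the -y side, at x = +10 mm, floor level. It pinches the uphill side of the bushing's flange against the other wall: pushing the bushing past it takes some 7 to 9 N low on the stem, up to 15 N near its top; after that the bushing slides easily and stays where it is left
- bushing_stem (a point): half-way up the stem of the jammed copper bushing, 29 mm above its underside; z is its own axis. Flange 52 mm across, 8 mm thick; stem 28 mm across; 50 mm high in all; 0.22 to 0.35 kg. It stands square to the chute floor (leans 8 degrees). Push it low on the stem, just above the lips: pushed near its top it binds more
- stay_knob (a point): half-way up the round black knob on the free end of the brass stay: 18 mm across, 38 mm high, upright on the stay's upper face, 203 mm from the stay's pivot; grip it from above. Moving it takes stay and gate along. At the start the stay lies fully down beside the peg
- stay_pivot (a point): the stay's upright pivot, on its upper face; it rides on the gate, 90 mm from the gate's hinge along the gate and 22 mm outside it. The stay turns about it and can rise up to 50 mm, staying level, and falls by its own weight. The stay is a flat brass bar 22 mm wide, 6 mm thick
- stay_hole1 (a point): hole of the stay nearest the pivot (135 mm from it), at the stay's underside; 12 mm across
- stay_hole2 (a point): the MIDDLE hole of the stay (155 mm from its pivot), at the stay's underside; 12 mm across; it goes over the peg
- stay_hole3 (a point): hole of the stay nearest the knob (175 mm from the pivot), at the stay's underside; 12 mm across
- peg_tip (a point): top of the fixed round steel peg on the feeder, 8 mm across, round-ended, upright; 68 mm above the table. The seated stay lies with its underside 50 mm above the table, on the dark collar of the peg, so the stay must be raised at least 20 mm to pass over the tip
- gate (a joint): angle of the red-framed clear guard gate (rad): 0 closed across the chute's low end, grows as it swings out towards the robot, to 1.5; a weak spring shuts it. Hinge upright, 40 mm downhill of the feeder's origin and 70 mm to +y; gate 130 mm wide, its top 107 mm above the table. With the middle hole on the peg it reads about 1.25
- stay_lift (a joint): how far the stay is raised (m): 0 fully down
- reject_tray: the red reject tray, 150 x 150 mm outside, walls 30 mm high and 5 mm thick, floor 5 mm thick; fixed. Origin under its centre, z up. It may stand on either side of the feeder
- stock_tray: the blue tray of good bushings, same size, on the other side; leave it alone
- good_a_stem (a point): a good brass bushing standing in the blue tray, 46 mm high, flange 46 mm; leave it alone. Point half-way up its stem
- good_b_stem (a point): the other good brass bushing, same size; leave it alone
- can_mid (a point): a small can standing on the bench, 54 mm across, 130 mm high, point at its centre; leave it alone
- screwdriver_grip (a point): an orange-handled screwdriver, 200 mm long, lying on the bench, point on its handle; leave it alone
There are look-alikes about, which are no part of the job. Leave any pink look-alike of the part that bears bushing_stem alone. Of the things that look like the reject_tray, the smaller one is meant.

How it is judged:
By the outcome, as a careful person would: the job done as asked, in the order asked, and still so for the second after the job is handed in, with the robot touching nothing.
It also fails if it takes over 66 s, if anything falls off the work surface, if the arm or the gripper's body presses on something with over 40 N, if the wrist force passes 120 N, or if a joint passes its speed limit or range.

## Working session

There is one attempt and no reset: what is moved stays moved. The work goes in short steps, each a Python script; the robot and the scene stay as the last script left them, time stands still between calls to the robot, and variables do not carry over. Pictures are saved under pics/ and viewed, and the job is handed in when it is done.

```bash
ls; mkdir -p pics; python3 - <<'E'
from workcell import env
import cv2
for c in("scene","top"):
    im=env.read_camera(c); cv2.imwrite(f"pics/{c}0.png",im[:,:,::-1])
    p=env.camera_params(c); print(c,p)
print(env.current_time(),env.current_tool_rot())
E
```

```text
pics
scene {'camera_matrix': array([[414.29811583,   0.        , 312.46641827],
       [  0.        , 414.29811583, 207.95554142],
       [  0.        ,   0.        ,   1.        ]]), 'origin': array([ 1.47565908, -0.16942942,  0.85100553]), 'rotation': array([ 0.67072077,  0.59692949, -0.29061778, -0.33068132])}
top {'camera_matrix': array([[512.62716843,   0.        , 321.18565017],
       [  0.        , 512.62716843, 197.46607818],
       [  0.        ,   0.        ,   1.        ]]), 'origin': array([ 0.3790586 , -0.03141334,  1.36651007]), 'rotation': array([ 0.70939929, -0.70394202,  0.02495738, -0.02440124])}
0.1 [-0.70111996 -0.09178671  0.70127737 -0.09064243]
```

View pics/scene0.png

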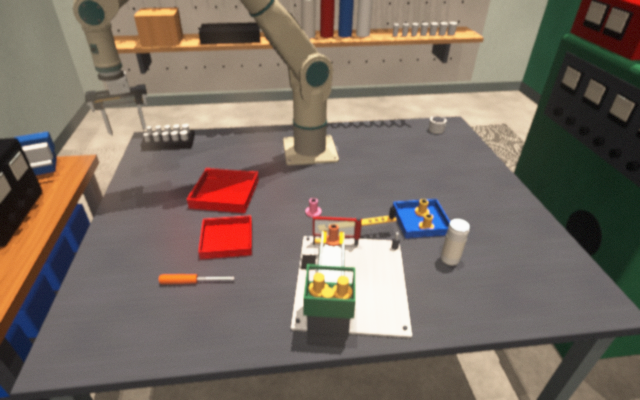

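View pics/top0.png

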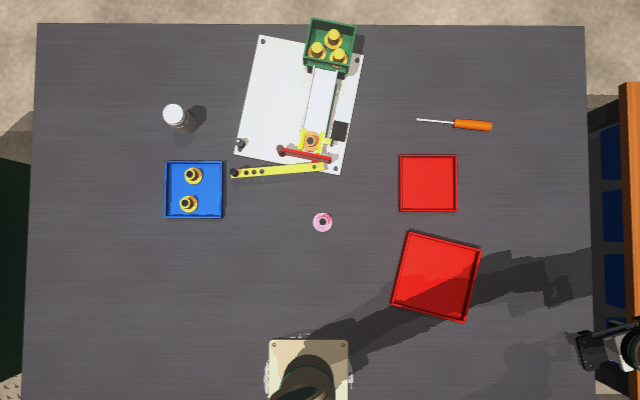

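The top picture shows the feeder at about (300,105), with the copper bushing at (311,141), the gate from (280,150) to (330,160), the stay from (320,166) to the knob at (235,173), and the peg at about (240,144). There are two red trays. The one at (428,183) is smaller than the one at (436,277), so it is the one meant. The pink look-alike at (322,222) stays untouched.

```bash
cat > h.py <<'E'
from workcell import env
import numpy as np, cv2
from scipy.spatial.transform import Rotation as R
from scipy.optimize import least_squares
P={c:env.camera_params(c) for c in("scene","top")}
def ray(c,px):
    p=P[c];K=p["camera_matrix"]
    d=np.linalg.inv(K)@np.array([px[0],px[1],1.]); d=R.from_quat(p["rotation"]).apply(d)
    return p["origin"],d/np.linalg.norm(d)
def onz(c,px,z):
    o,d=ray(c,px); return o+d*(z-o[2])/d[2]
def proj(c,X):
    p=P[c];v=R.from_quat(p["rotation"]).inv().apply(np.array(X)-p["origin"]); u=p["camera_matrix"]@v; return u[:2]/u[2]
def tri(a,b):
    o1,d1=ray("scene",a);o2,d2=ray("top",b)
    t=np.linalg.lstsq(np.stack([d1,-d2],1),o2-o1,rcond=None)[0]
    p,q=o1+t[0]*d1,o2+t[1]*d2
    return (p+q)/2,np.linalg.norm(p-q)
def shot(name,c,box=None,s=4):
    im=env.read_camera(c)
    if box: x0,y0,x1,y1=box; im=im[y0:y1,x0:x1]; im=cv2.resize(im,None,fx=s,fy=s,interpolation=cv2.INTER_CUBIC)
    cv2.imwrite(f"pics/{name}.png",im[:,:,::-1])
E
python3 - <<'E'
from h import *
np.set_printoptions(precision=4,suppress=True)
for n in "feeder chute lip_end shoe_spot bushing_stem stay_knob stay_pivot stay_hole1 stay_hole2 stay_hole3 peg_tip reject_tray can_mid".split():
    r={c:env.tip_of(c,n) for c in("scene","top")}
    print(n,{c:[(np.round(d["pixel"],1).tolist(),round(d["score"],2)) for d in v] for c,v in r.items()})
    if r["scene"] and r["top"]: print("   ",*tri(r["scene"][0]["pixel"],r["top"][0]["pixel"]))
shot("c1","top",(220,100,380,200),5); shot("c2","scene",(280,180,460,330),4)
print(env.current_time())
E
```

```text
feeder {'scene': [([332.6, 255.1], 0.8), ([423.6, 207.0], 0.18)], 'top': [([311.9, 146.3], 0.73), ([246.6, 170.2], 0.36)]}
    [ 0.6131 -0.0044 -0.0023] 0.003213142988966584
chute {'scene': [([331.2, 241.8], 0.71)], 'top': [([310.0, 140.6], 0.76)]}
    [ 0.6174 -0.0057  0.0546] 0.007470094516590669
lip_end {'scene': [([331.1, 242.2], 0.87)], 'top': [([314.3, 130.8], 0.68)]}
    [ 0.6397 -0.0136  0.0741] 0.0007019082365393987
shoe_spot {'scene': [([323.2, 240.5], 0.63)], 'top': [([324.1, 139.6], 0.55)]}
    [ 0.6194 -0.0357  0.0644] 0.00547297177465207
bushing_stem {'scene': [([332.2, 229.2], 0.82), ([316.8, 208.0], 0.57)], 'top': [([324.0, 221.1], 0.68), ([310.0, 141.1], 0.62)]}
    [ 0.4196 -0.0064 -0.0651] 0.06938058626166659
stay_knob {'scene': [([385.9, 213.0], 0.69)], 'top': [([232.3, 170.6], 0.88)]}
    [0.5331 0.1815 0.0772] 0.023651037887545582
stay_pivot {'scene': [], 'top': [([314.4, 162.1], 0.95), ([312.0, 145.0], 0.64)]}
stay_hole1 {'scene': [([371.8, 221.0], 0.83), ([377.6, 221.6], 0.8), ([383.6, 218.1], 0.57)], 'top': [([247.5, 172.3], 0.96), ([265.4, 173.7], 0.81), ([2
[... 367 characters left out ...]
, 218.1], 0.57)], 'top': [([247.5, 172.3], 0.96), ([265.4, 173.7], 0.81), ([257.4, 172.2], 0.69)]}
    [0.5321 0.1441 0.0488] 0.02966590147592328
peg_tip {'scene': [([395.2, 233.6], 0.54), ([454.0, 239.4], 0.47)], 'top': [([238.5, 140.5], 0.65)]}
    [0.6144 0.179  0.0647] 0.004378029314454621
reject_tray {'scene': [([227.5, 240.0], 0.94), ([183.3, 281.0], 0.68), ([225.4, 191.3], 0.67), ([395.6, 230.7], 0.47)], 'top': [([423.4, 183.0], 0.64), ([432.0, 272.7], 0.56), ([312.6, 144.3], 0.41)]}
    [ 0.5155 -0.3083  0.0003] 0.005498831491294611
can_mid {'scene': [([453.6, 239.8], 0.73)], 'top': [([179.2, 120.6], 0.82), ([240.9, 138.5], 0.26)]}
    [0.6639 0.3319 0.0697] 0.0025706344292053523
1.5
```

View pics/c1.png

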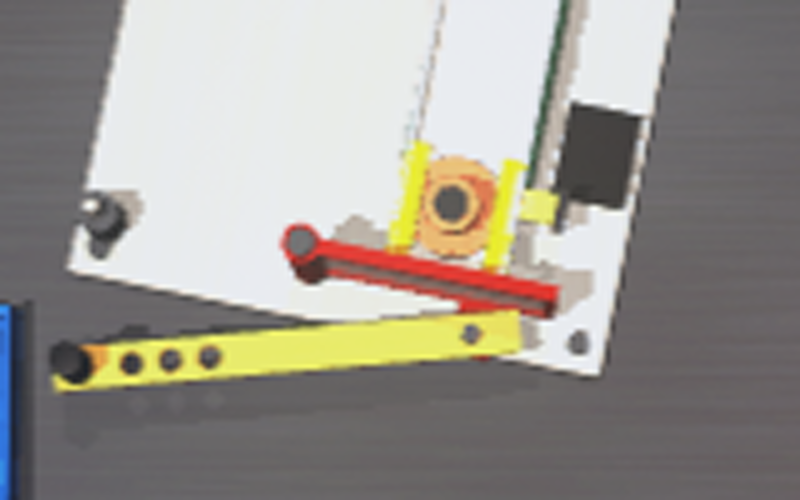

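View pics/c2.png

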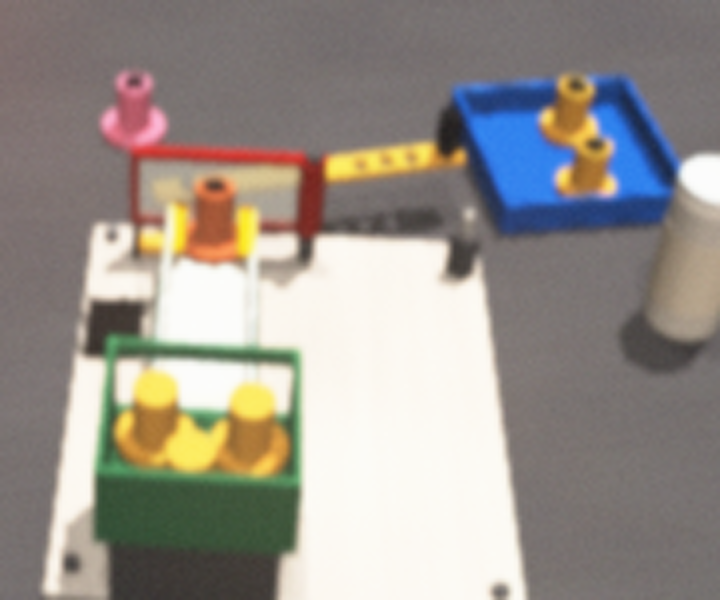

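```bash
cat > fit.py <<'E'
from h import *
np.set_printoptions(precision=4,suppress=True)
th=.14
def ch2f(x,y,z): return np.array([x*np.cos(th)-z*np.sin(th),y,.055+x*np.sin(th)+z*np.cos(th)])
def F(p,X): 
    c,s=np.cos(p[2]),np.sin(p[2]); return np.array([p[0]+c*X[0]-s*X[1],p[1]+s*X[0]+c*X[1],X[2]])
cr=lambda x,y:(220+x/5-.4,100+y/5-.4)
cs=lambda x,y:(280+x/4-.4,180+y/4-.4)
obs=[("top",cr(468,152),ch2f(.03,0,.015)),("top",cr(452,203),ch2f(0,0,.05)),("top",cr(300,242),np.array([-.04,.07,.107])),
("scene",cs(213,184),ch2f(0,0,.05)),("top",(311.9,146.3),np.zeros(3)),("scene",(332.6,255.1),np.zeros(3)),("scene",(331.1,242.2),ch2f(.03,0,.015)),("scene",cs(313,160),np.array([-.04,.07,.107])),
("top",cr(471,334),np.array([-.062,-.02,.058]))]
def res(p):
    r=[]
    for c,px,X in obs:
        r+=list(proj(c,F(p,X))-np.array(px))
    # yaw from the plate front edge (z=.012) 
    a,b=onz("top",cr(68,268),.012),onz("top",cr(600,376),.012)
    yaw=np.arctan2(*(b-a)[:2][::-1])+np.pi/2
    r.append((p[2]-yaw)*150)
    return np.array(r)
s=least_squares(res,[.61,0,-.15],loss="soft_l1")
if __name__=="__main__":
    print(s.x,"\n",res(s.x).round(1))
    f=lambda q:(lambda v:(np.array([np.cos(s.x[2])*v[0]+np.sin(s.x[2])*v[1],-np.sin(s.x[2])*v[0]+np.cos(s.x[2])*v[1]]))((q-np.r_[s.x[:2],0])[:2])
    piv=onz("top",cr(471,334),.058); print("pivot f",f(piv),piv)
    for n,px,z in(("knob",cr(70,362),.094),("h3",cr(130,363),.055),("h2",cr(170,360),.055),("h1",cr(209,357),.055),("peg",cr(92,200),.068)):
        X=onz("top",px,z); print(n,X,f(X),np.linalg.norm((X-piv)[:2]))
    print("peg tri",tri(cs(468,213),cr(92,200)))
    print("plate len",np.linalg.norm(onz("top",cr(68,268),.012)-onz("top",cr(600,376),.012)))
    # predicted peg from pivot circle at gate 1.25
    for g in(1.2,1.25,1.3):
        H=np.array([-.04,.07]); u=np.array([-np.sin(g),-np.cos(g)]);n=np.array([-np.cos(g),np.sin(g)])
        pv=H+.09*u+.022*n; print(g,pv,np.linalg.norm(pv-f(onz("top",cr(92,200),.068))))
E
python3 fit.py
```

```text
File "fit.py", line 24
    f=lambda q:(lambda v:(np.array([np.cos(s.x[2])*v[0]+np.sin(s.x[2])*v[1],-np.sin(s.x[2])*v[0]+np.cos(s.x[2])*v[1]]))((q-np.r_[s.x[:2],0])[:2])
               ^
SyntaxError: '(' was never closed
```

```bash
python3 - <<'E'
from h import *
a=np.mean([env.read_camera("top").astype(float) for _ in range(3)],0).astype(np.uint8)
b=np.mean([env.read_camera("scene").astype(float) for _ in range(3)],0).astype(np.uint8)
np.save("a.npy",a);np.save("b.npy",b)
def cp(im,n,x0,y0,x1,y1,s): cv2.imwrite(f"pics/{n}.png",cv2.resize(im[y0:y1,x0:x1],None,fx=s,fy=s,interpolation=cv2.INTER_CUBIC)[:,:,::-1])
cp(a,"d1",225,115,345,185,6.5); cp(b,"d2",300,190,410,260,7)
E
```

```text
(no output)
```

View pics/d1.png

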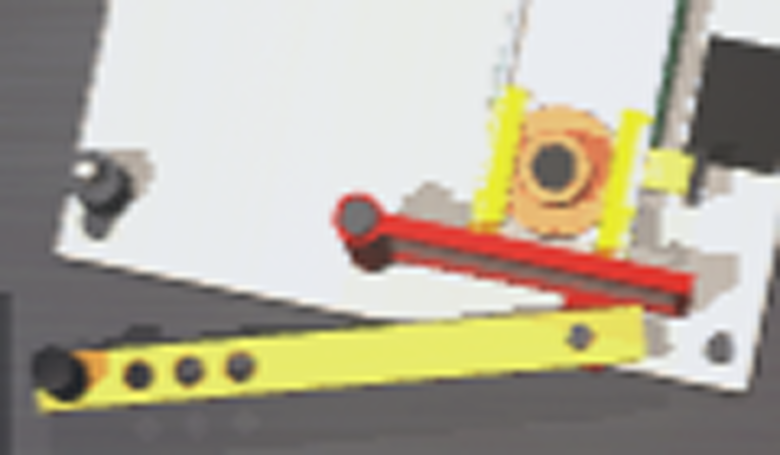

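View pics/d2.png

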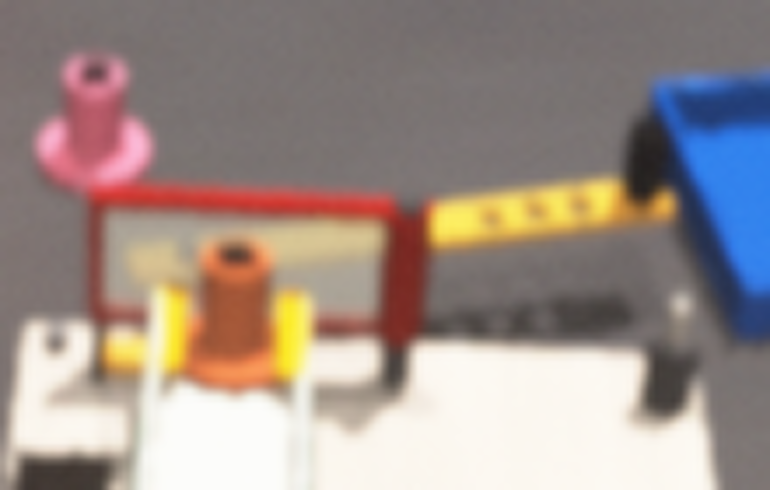

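```bash
python3 - <<'E'
t=open('fit.py').read()
i=t.index("    f=lambda q"); j=t.index("    piv=onz")
t=t[:i]+t[j:]
t=t.replace("if __name__","def f(q):\n    v=(q-np.r_[s.x[:2],0])[:2];c,S=np.cos(s.x[2]),np.sin(s.x[2]); return np.array([c*v[0]+S*v[1],-S*v[0]+c*v[1]])\nif __name__")
t=t.replace("cr=lambda","ct=lambda x,y:(225+(x+.5)/6.5-.5,115+(y+.5)/6.5-.5)\ncq=lambda x,y:(300+(x+.5)/7-.5,190+(y+.5)/7-.5)\ncr=lambda")
for a,b in [("cr(468,152)","ct(575,101)"),("cr(452,203)","ct(553,166)"),("cr(300,242)","ct(357,216)"),("cs(213,184)","cq(236,254)"),("cs(313,160)","cq(409,212)"),("cr(471,334)","ct(580,336)"),
("cr(70,362)","ct(60,372)"),("cr(130,363)","ct(139,375)"),("cr(170,360)","ct(189,370)"),("cr(209,357)","ct(240,366)"),("cr(92,200)","ct(88,166)"),("cs(468,213)","cq(682,300)"),("cr(68,268)","ct(55,252)"),("cr(600,376)","ct(747,390)")]: t=t.replace(a,b)
t=t.replace(".058",".057").replace('.055),("h','.056),("h').replace(',.055),("peg',',.056),("peg')
open('fit.py','w').write(t)
E
python3 fit.py
```

```text
[ 0.615  -0.005  -0.1914] 
 [ 0.1 -0.2  0.5  0.8  0.4  0.3  0.1  0.3 -0.4 -0.9 -0.6 -0.1  1.4  0.5
  0.5 -0.6  0.1  0.2 -0.2]
pivot f [-0.0615 -0.0196] [ 0.5509 -0.0125  0.057 ]
knob [0.5306 0.1866 0.094 ] [-0.1193  0.172 ] 0.20010645345489225
h3 [0.5341 0.1618 0.056 ] [-0.1111  0.1484] 0.17511781992429393
h2 [0.5363 0.1421 0.056 ] [-0.1052  0.1294] 0.1552623578887054
h1 [0.538  0.1219 0.056 ] [-0.0997  0.11  ] 0.13503947387993448
peg [0.6153 0.1816 0.068 ] [-0.0352  0.1832] 0.2045088010164679
peg tri (array([0.6151, 0.1813, 0.0693]), np.float64(0.00018694890346547313))
plate len 0.28915695864643215
1.2 [-0.1319  0.0579] 0.15831708251650475
1.25 [-0.1323  0.0625] 0.15500270492678822
1.3 [-0.1326  0.0671] 0.15159450874095035
```

The fit agrees with the printed dimensions: holes at 135, 155 and 175 mm from the pivot, and the peg 155 mm from the pivot at gate 1.25. The rays to the peg from the two cameras miss each other by only 0.2 mm. Next I check reachability and confirm the tray.

```bash
cat > plan.py <<'E'
from fit import *
p=s.x; yaw=p[2]
Rf=R.from_euler("z",yaw)
def W(X): return F(p,np.array(X,float))
H=np.array([-.04,.07]); PEG=f(tri(cq(682,300),ct(88,166))[0])
def piv(g):
    return H+.09*np.array([-np.sin(g),-np.cos(g)])+.022*np.array([-np.cos(g),np.sin(g)])
def gate_of_knob(k):
    from scipy.optimize import brentq
    gs=np.linspace(-.1,1.5,161); d=[np.linalg.norm(piv(g)-k)-.203 for g in gs]
    return [brentq(lambda g:np.linalg.norm(piv(g)-k)-.203,gs[i],gs[i+1]) for i in range(160) if d[i]*d[i+1]<0]
h3=f(onz("top",ct(139,375),.056)); v=h3-piv(0); K0=piv(0)+.203*v/np.linalg.norm(v)
from scipy.optimize import brentq
G1=brentq(lambda g:np.linalg.norm(piv(g)-PEG)-.155,1,1.45)
v=PEG-piv(G1); K1=piv(G1)+.203*v/np.linalg.norm(v)
def Q(d,j):
    d=np.array(d,float)/np.linalg.norm(d); j=np.array(j,float); j-=d*(j@d); j/=np.linalg.norm(j)
    return R.from_matrix(np.stack([d,j,np.cross(d,j)],1)).as_quat()
def qknob(k,g,off=np.pi/2,sg=1):   # jaws at angle off to the stay
    a=np.arctan2(*(k-piv(g))[::-1])+yaw+off
    return Q([0,0,-1],[np.cos(a)*sg,np.sin(a)*sg,0])
def qch(beta,sg=1): # tool in chute frame, leaning back by beta from square
    a=beta+th; return Q(Rf.apply([np.sin(a),0,-np.cos(a)]),Rf.apply([0,sg,0]))
def C(x,y,z): return W(ch2f(x,y,z))
E
python3 - <<'E'
from plan import *
print(K0,K1,G1,PEG,W([*K0,.06]),W([*K1,.06]))
for t in np.linspace(0,1,6):
    k=K0+(K1-K0)*t; print(t,gate_of_knob(k))
for off in(0,np.pi/2):
  for sg in(1,-1):
    for k,g in((K0,0),(K1,G1)):
        for z in(.06,.2): 
            q=env.solve_ik(W([*k,z]),qknob(k,g,off,sg)); print(off,sg,z,None if q is None else np.round(q,2))
for sg in(1,-1):
    for b in(.2,.3,.4):
        for x in(-.03,.045): q=env.solve_ik(C(x,0,.02),qch(b,sg)); print("push",sg,b,x,None if q is None else np.round(q,2))
    for z in(.017,.12): q=env.solve_ik(C(.066,0,z),qch(0,sg)); print("pick",sg,None if q is None else np.round(q,2))
for n in("reject_tray",):
    for r in env.trace("top",n): 
        m=r["pixels"].astype(np.uint8); rr=cv2.minAreaRect(cv2.findNonZero(m)); print(r["score"],r["pixel"],rr,m.sum())
shot("tray","top",(370,130,510,340),2.8)
E
```

```text
[-0.1188  0.1749] [-0.0053  0.2203] 1.244021791415633 [-0.0354  0.1829] [0.5316 0.1893 0.06  ] [0.6517 0.2123 0.06  ]
0.0 []
0.2 [0.09780875097535134]
0.4 [0.30108041513102746]
0.6000000000000001 [0.5911376484449551]
0.8 [0.9183481877939808]
1.0 [1.244021791415633]
0 1 0.06 [-0.02  0.73 -0.59  1.86  0.59  0.73  0.72]
0 1 0.2 [ 0.27  0.72 -1.14  1.72  0.71  1.18  0.6 ]
0 1 0.06 [-0.08  0.86 -0.51  1.5   0.48  0.91 -0.04]
0 1 0.2 [ 0.02  0.75 -0.73  1.37  0.51  1.21 -0.05]
0 -1 0.06 [-0.42  0.67  0.04  1.87 -0.04  0.61 -1.83]
0 -1 0.2 [-0.2   0.49 -0.29  1.73  0.17  0.94 -2.03]
0 -1 0.06 [-0.54  0.84  0.33  1.52 -0.33  0.84 -2.53]
0 -1 0.2 [-0.38  0.67  0.04  1.38 -0.03  1.1  -2.77]
1.5707963267948966 1 0.06 [-0.72  0.73  0.52  1.88 -0.55  0.68 -2.92]
1.5707963267948966 1 0.2 [ 0.24  0.68 -1.06  1.72  0.65  1.14  2.22]
1.5707963267948966 1 0.06 [ 0.16  1.04 -1.06  1.49  0.95  1.18  1.21]
1.5707963267948966 1 0.2 [ 0.15  0.86 -1.06  1.36  0.75  1.34  1.35]
1.5707963267948966 -1 0.06 [-0.15  0.69 -0.38  1.86  0.39  0.66 -0.67]
1.5707963267948966 -1 0.2 [ 0.1   0.58 -0.78  1.72  0.46  1.0
[... 629 characters left out ...]
 -0.03 None
push -1 0.2 0.045 [-0.34  0.67  0.4   1.98 -0.7   0.25 -1.16]
push -1 0.3 -0.03 [-0.04  0.59 -0.15  2.27  2.11  0.26  2.29]
push -1 0.3 0.045 None
push -1 0.4 -0.03 [ 0.17  0.66 -0.51  2.36  2.18  0.6   2.23]
push -1 0.4 0.045 [-0.02  0.63 -0.15  2.18  2.23  0.31  2.22]
pick -1 [-0.14  0.72  0.18  1.7  -0.16  0.6  -1.65]
pick -1 [-0.06  0.57  0.03  1.64  0.02  0.8  -1.81]
0.94 [433.0, 275.1] ((435.547607421875, 276.6501770019531), (79.38420867919922, 77.84552764892578), 13.828649520874023) 6058
0.65 [424.9, 179.1] ((427.5, 182.5), (57.0, 59.0), 90.0) 3350
0.55 [467.8, 120.8] ((454.5137939453125, 123.26551818847656), (73.51997375488281, 10.335076332092285), 3.3664608001708984) 455
```

View pics/tray.png

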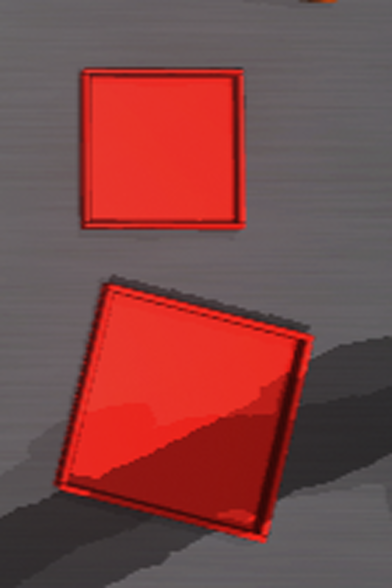

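Of the two red trays, the one at top (428,183) has a rim about 57.5 px across, which is 150 mm at rim height. The one at (436,277) is about 79 px, roughly 205 mm. The smaller one is therefore the reject tray. The jammed bushing is the copper one at (310,141); the pink one at (324,221) is left alone. I go for the knob first.

```bash
python3 - <<'E'
from plan import *
print("tray",onz("top",(428.4,183.0),.03))
x=env.current_ee_pos(); env.movel([x[0],x[1],.28],max_speed=.3)
q=qknob(K0,0,np.pi/2,-1)
env.reach(W([*K0,.24]),q); print(env.current_ee_pos(),env.current_time())
env.movel(W([*K0,.115]),max_speed=.2)
shot("k1t","top",(200,130,340,220),5.5); shot("k1s","scene",(320,150,460,260),5.5)
E
```

```text
tray [ 0.5127 -0.3126  0.03  ]
[0.532  0.1883 0.2398] 5.525
```

View pics/k1t.png

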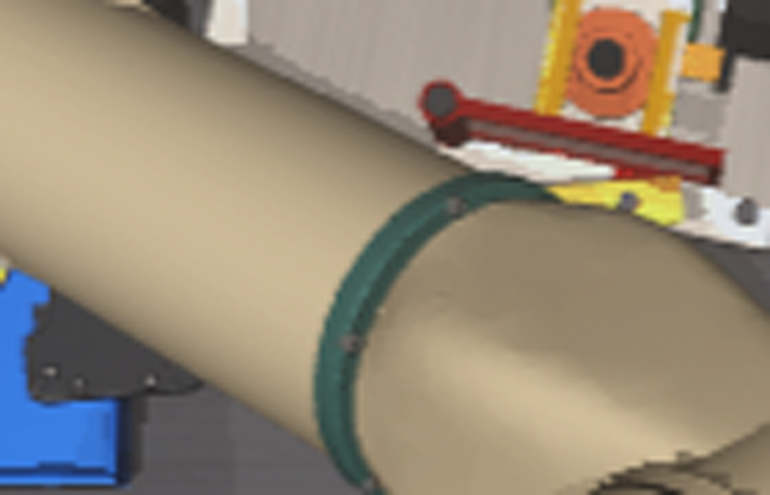

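View pics/k1s.png

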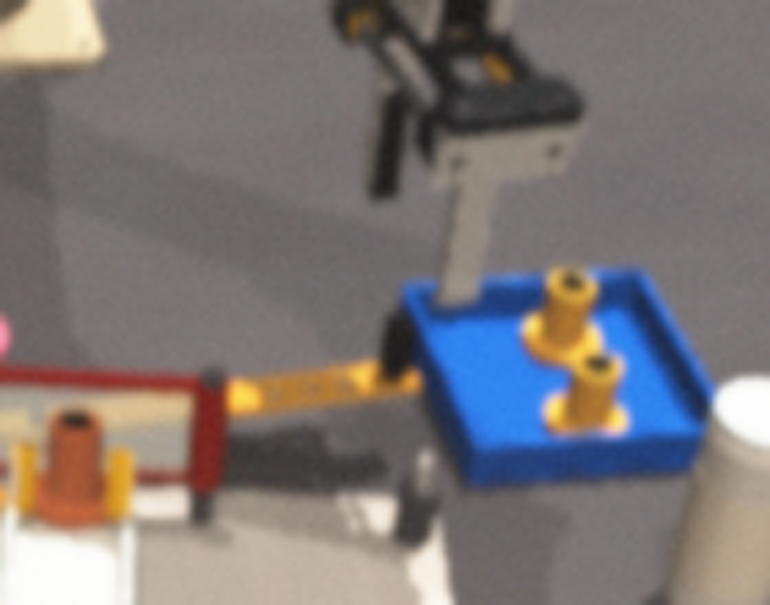

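The scene picture shows the open jaws, tips at crop (385,190) and (460,300), straddling the line above the knob at (398,330). Now I descend, grip and lift.

```bash
python3 - <<'E'
from plan import *
print(proj("scene",W([*K0,.115])), 320+422/5.5,150+245/5.5, env.current_ee_pos()-W([*K0,.115]))
env.movel(W([*K0,.061]),max_speed=.12); print(env.current_ft_force())
env.grip(0.0); print("w",env.current_grip_width(),env.current_ft_force(),env.current_ee_pos())
x=env.current_ee_pos(); env.movel([x[0],x[1],.061+.034],max_speed=.1)
print("w",env.current_grip_width(),env.current_ft_force(),env.current_ee_pos(),env.current_time())
shot("k2s","scene",(320,150,460,260),5.5)
E
```

```text
[393.8193 202.1172] 396.72727272727275 194.54545454545456 [0.001  0.0007 0.0015]
[ 0.8161 -0.5493  0.282 ]
w 0.016295107940948447 [ 0.1753 -0.4274 -0.3677] [0.5316 0.1893 0.061 ]
w 0.01654103470828407 [ 0.0369  0.8724 -0.9037] [0.5318 0.1891 0.0952] 8.675
```

View pics/k2s.png

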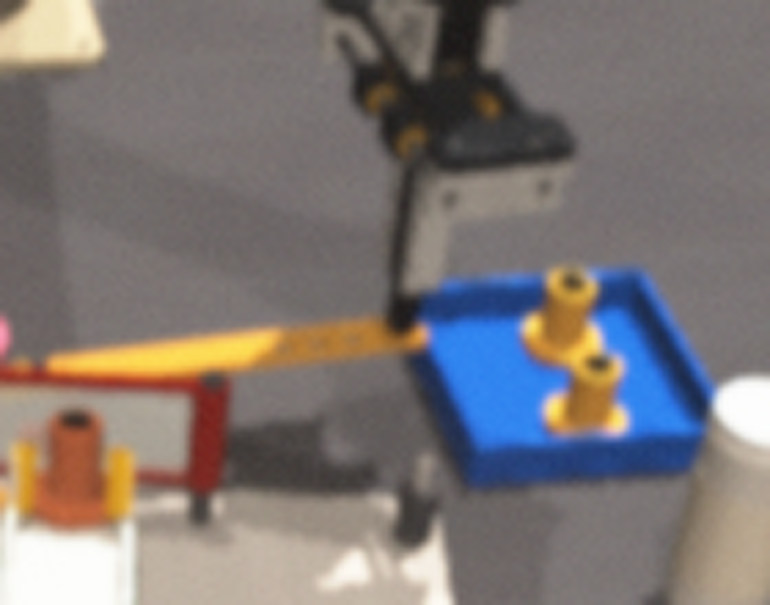

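The knob is held and the stay is raised level, seen above the gate from crop (50,360) to (400,325). Now I swing it over the peg.

```bash
python3 - <<'E'
from plan import *
for t in (.2,.4,.6,.8,1):
    k=K0+(K1-K0)*t; g=gate_of_knob(k)[-1]
    env.movel(W([*k,.095]),max_speed=.12,rotation=qknob(k,g,np.pi/2,-1))
    print(round(g,2),env.current_ft_force(),env.current_ee_pos()-W([*k,.095]),env.current_grip_width())
print(env.current_time())
shot("k3s","scene",(320,150,460,260),5.5);shot("k3t","top",(200,100,340,200),5.5)
E
```

```text
0.1 [-0.3222 -0.1434 -1.3326] [-0.0007 -0.0003 -0.0007] 0.0168477211715244
0.3 [-0.2614  0.1059 -1.2743] [-0.0013 -0.0002 -0.0004] 0.016328619921482743
0.59 [ 0.0706  0.2769 -1.3234] [-0.0015 -0.0001 -0.0003] 0.016406230960946244
0.92 [ 0.4589 -0.4058 -0.8799] [-0.0016  0.     -0.0003] 0.016528486146122175
1.24 [-0.9819 -0.2023 -1.4852] [-0.0014  0.0001 -0.0003] 0.016808131042372013
10.5
```

View pics/k3s.png

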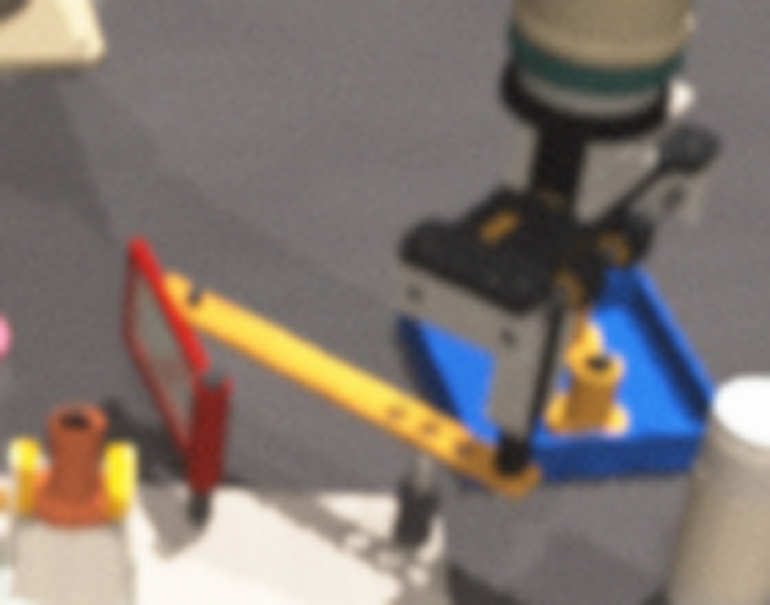

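View pics/k3t.png

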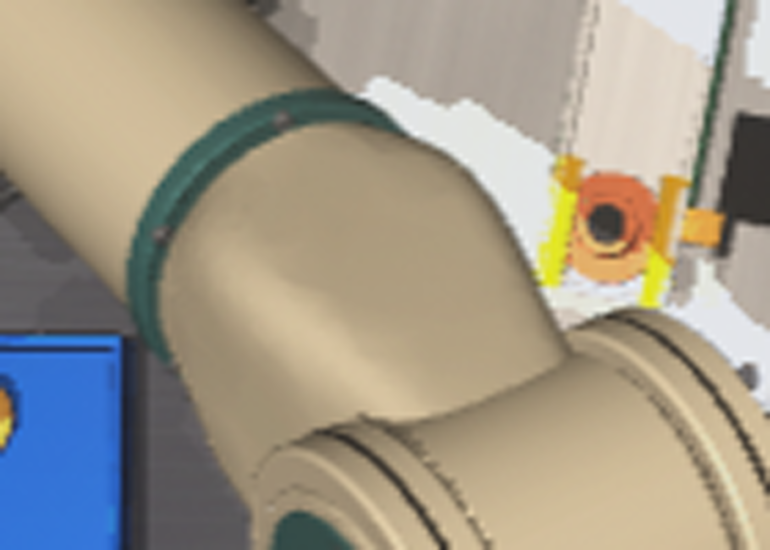

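```bash
python3 - <<'E'
from plan import *
P0=W([*PEG,.0897])
pr=proj("scene",P0); print("pred hole if centred, crop:",(pr-[320,150])*5.5+2.25)
# measured, enlarge
shot("k4s","scene",(375,210,425,250),14)
px=np.array([320+432/5.5-.4,150+428/5.5-.4]); print("hole xyz minus peg",onz("scene",px,.0897)-P0, "scene dirs")
ku=Rf.apply([*(PEG-piv(G1))/.155,0]); print("stay dir",ku)
E
```

```text
pred hole if centred, crop: [431.0629 425.8064]
hole xyz minus peg [0.0018 0.     0.    ] scene dirs
stay dir [0.7624 0.6471 0.    ]
```

View pics/k4s.png

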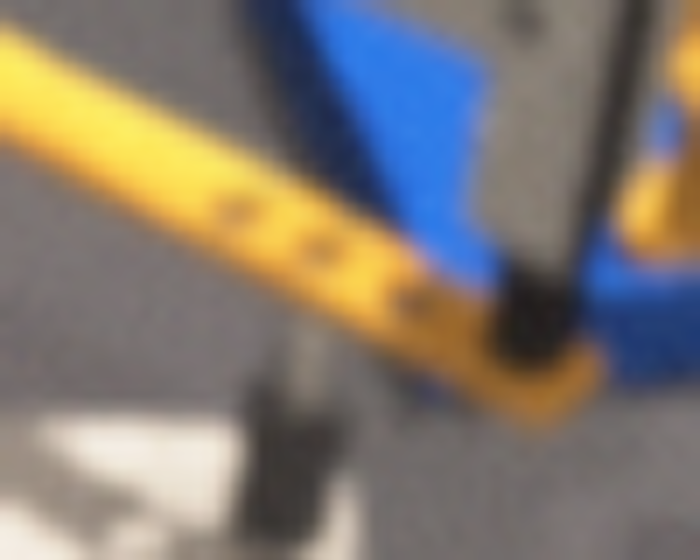

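The middle hole appears at (397.4,227.3), and a centred one would be at (398.0,227.0), so they agree within 2 mm. I lower in steps and watch the force.

```bash
python3 - <<'E'
from plan import *
for z in(.082,.078,.074,.070,.066,.062,.0605):
    env.movel(W([*K1,z]),max_speed=.06)
    fr=env.current_ft_force(); e=env.current_ee_pos(); print(z,fr,e-W([*K1,z]))
    if abs(fr[2])>6: print("stop");break
print(env.current_time())
shot("k5s","scene",(375,210,425,250),14)
E
```

```text
0.082 [-0.7778 -0.7648 -1.0631] [-0.0007 -0.0004 -0.0009]
0.078 [-0.2553 -0.6706 -0.9905] [-0.0002 -0.     -0.0003]
0.074 [-0.4273 -0.7649 -1.6296] [-0.0002 -0.0001 -0.0003]
0.07 [-1.317  -1.2996 -2.1825] [-0.0002 -0.0002 -0.0003]
0.066 [-0.4455 -1.2619 -1.507 ] [-0.0002 -0.0002 -0.0003]
0.062 [-1.034  -0.0333 -0.388 ] [-0.0002 -0.0001 -0.0002]
0.0605 [-0.2003 -0.2897  1.1217] [0.0002 0.0001 0.0002]
12.5167
```

View pics/k5s.png

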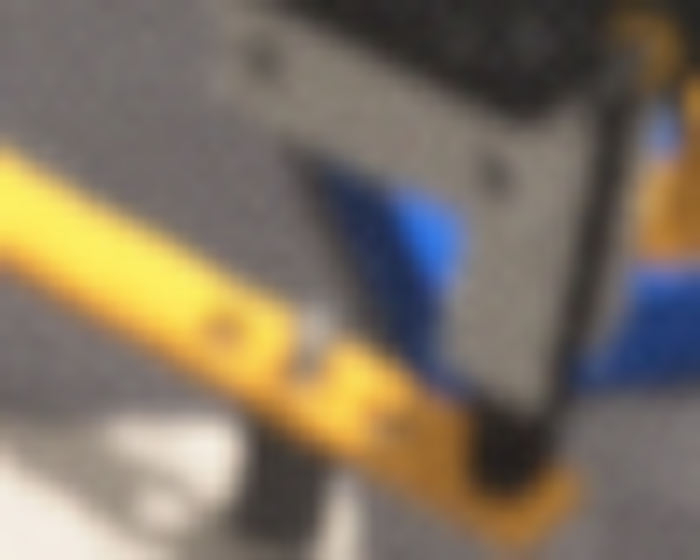

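The peg tip at crop (315,330) stands out through the middle hole, with a free hole on either side. Release, back off upwards and check.

```bash
python3 - <<'E'
from plan import *
env.grip(.05); print(env.current_ft_force())
x=env.current_ee_pos(); env.movel([x[0],x[1],.13],max_speed=.15); 
env.movel([.45,.0,.26],max_speed=.4,rotation=qch(.2,1))
print(env.current_joint_pos(),env.current_time())
a=env.read_camera("top"); shot("k6s","scene",(310,190,420,270),7)
x0,y0=225,110; cv2.imwrite("pics/k6t.png",cv2.resize(a[110:200,225:345],None,fx=6.5,fy=6.5,interpolation=2)[:,:,::-1])
E
```

```text
[ 1.0624  0.1793 -0.133 ]
[ 0.9185  0.1721 -1.2238  2.2227  0.5561  0.6209  0.6855] 18.5167
```

View pics/k6s.png

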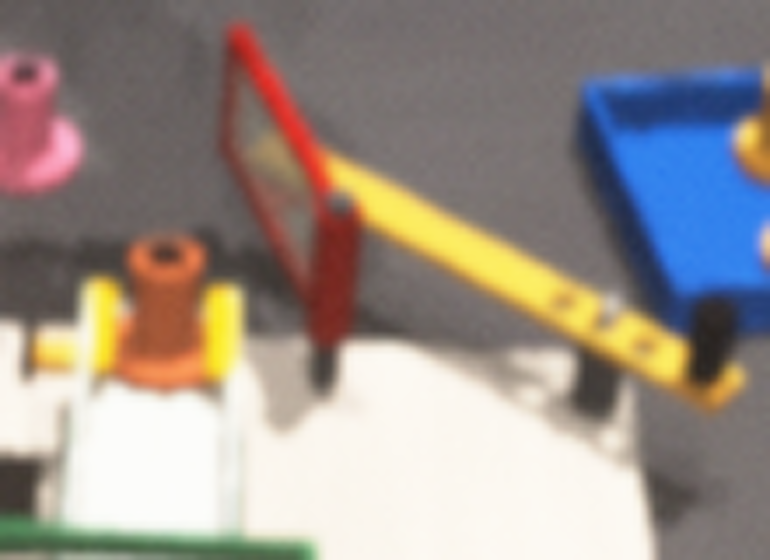

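View pics/k6t.png

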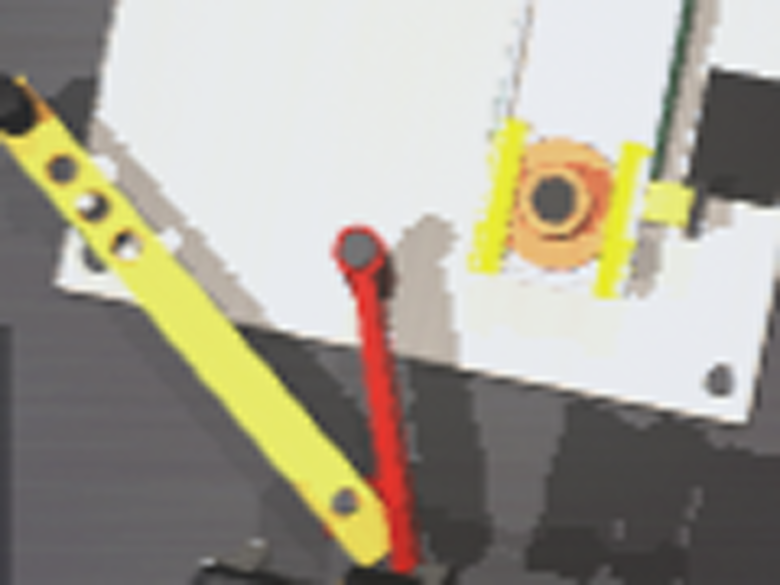

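The stay sits flat on the collar with the peg tip at scene crop (612,305) in the middle hole, and the gate stands open. The top picture agrees: peg in the middle hole at (92,205), gate from (358,248) to (400,565). Now the push poses.

```bash
python3 - <<'E'
from plan import *
for b in(.1,.15,.2,.25,.3):
    for nm,x,z in(("above",-.034,.09),("start",-.034,.0195),("end",.043,.0195),("end2",.043,.0195)):
        q=env.solve_ik(C(x,0,z),qch(b,1)); print(b,nm,None if q is None else np.round(q,2))
q=env.solve_ik(C(.066,0,.1),qch(0,1)); print(q)
E
```

```text
0.1 above [ 0.46  0.58 -0.84  2.03  0.92  0.67  0.41]
0.1 start [ 0.38  0.69 -0.72  2.07  1.14  0.58  0.21]
0.1 end [ 0.4   0.76 -0.75  1.86  1.01  0.68  0.44]
0.1 end2 [ 0.4   0.76 -0.75  1.86  1.01  0.68  0.44]
0.15 above [ 0.43  0.55 -0.79  2.08  1.    0.6   0.31]
0.15 start [ 0.34  0.67 -0.67  2.12  1.27  0.52  0.06]
0.15 end [ 0.38  0.74 -0.71  1.92  1.1   0.62  0.33]
0.15 end2 [ 0.38  0.74 -0.71  1.92  1.1   0.62  0.33]
0.2 above [ 0.4   0.53 -0.75  2.14  1.12  0.54  0.19]
0.2 start [ 0.3   0.65 -0.62  2.17  1.45  0.48 -0.13]
0.2 end [ 0.36  0.72 -0.67  1.97  1.22  0.56  0.19]
0.2 end2 [ 0.36  0.72 -0.67  1.97  1.22  0.56  0.19]
0.25 above [ 0.36  0.51 -0.7   2.19  1.26  0.49  0.03]
0.25 start [ 0.25  0.64 -0.56  2.22  1.66  0.45 -0.35]
0.25 end [ 0.32  0.7  -0.62  2.02  1.38  0.5   0.03]
0.25 end2 [ 0.32  0.7  -0.62  2.02  1.38  0.5   0.03]
0.3 above [ 0.31  0.49 -0.65  2.24  1.45  0.46 -0.17]
0.3 start [ 0.19  0.63 -0.49  2.28  1.88  0.45 -0.6 ]
0.3 end [ 0.28  0.68 -0.57  2.08  1.56  0.47 -0.18]
0.3 end2 [ 0.28  0.68 -0.57  2.08  1.56  0.47 -0.18]
[ 0.4737  0.7379 -0.8917  1.6402  0.7562  0.9833  0.7134]
```

```bash
python3 - <<'E'
from plan import *
env.grip(0.)
env.reach(C(-.036,0,.09),qch(.2,1)); print(env.current_time(),env.current_ee_pos()-C(-.036,0,.09))
env.movel(C(-.036,0,.0205),max_speed=.12); print(env.current_ft_force(),env.current_ee_pos()-C(-.036,0,.0205),env.current_time())
shot("p1s","scene",(290,170,400,255),7); shot("p1t","top",(250,100,350,175),7.5)
E
```

```text
20.2 [-0.0005  0.0005  0.0002]
[-0.2938 -0.6977 -0.2057] [ 0.0005 -0.0004  0.0014] 20.9333
```

View pics/p1s.png

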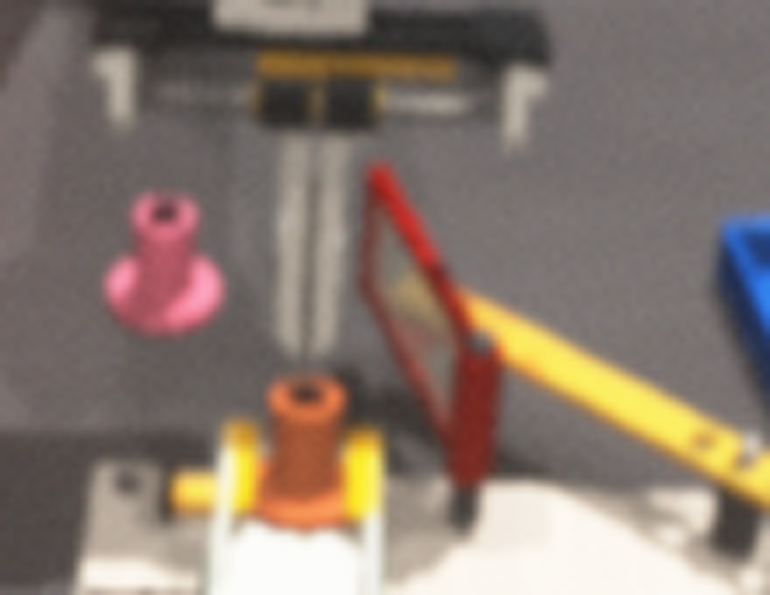

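View pics/p1t.png

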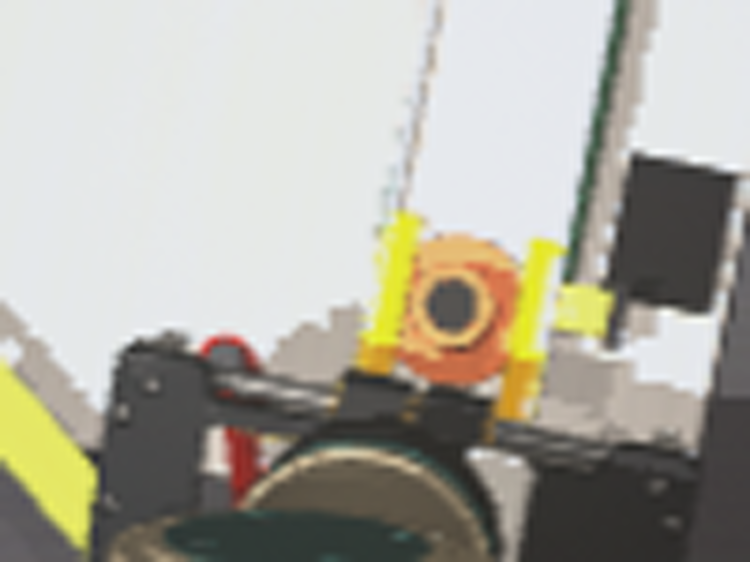

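The closed fingers stand mid-slot just downhill of the stem, at scene crop (310,340) behind the stem top at (308,390). They are clear of the gate. Pushing uphill now.

```bash
python3 - <<'E'
from plan import *
for x in(-.022,-.012,0,.012,.024,.036,.046):
    env.movel(C(x,0,.0205),max_speed=.05); print(x,env.current_ft_force(),env.current_ee_pos()-C(x,0,.0205))
print(env.current_time())
env.movel(C(.03,0,.0205),max_speed=.15)
env.movel(C(.02,0,.12),max_speed=.25)
print(env.current_time())
shot("p2s","scene",(290,170,400,270),7); shot("p2t","top",(270,80,370,155),7.5)
E
```

```text
-0.022 [-0.8218 -0.1042  0.5486] [ 0.     -0.      0.0002]
-0.012 [-3.4875  1.6699  0.7286] [-0.0014  0.0007 -0.0006]
0 [-8.7041  2.7018  1.7005] [-0.0033  0.0009 -0.0014]
0.012 [-0.3589  0.1218  0.0485] [ 0.0008 -0.0004  0.0004]
0.024 [-0.1734 -0.708  -0.5089] [ 0.0004 -0.0001  0.0002]
0.036 [-0.3441 -1.0866 -0.6551] [ 0.0002 -0.0001  0.    ]
0.046 [-0.0207  0.3595  0.1314] [ 0.0003 -0.      0.0001]
23.7333
24.5417
```

View pics/p2s.png

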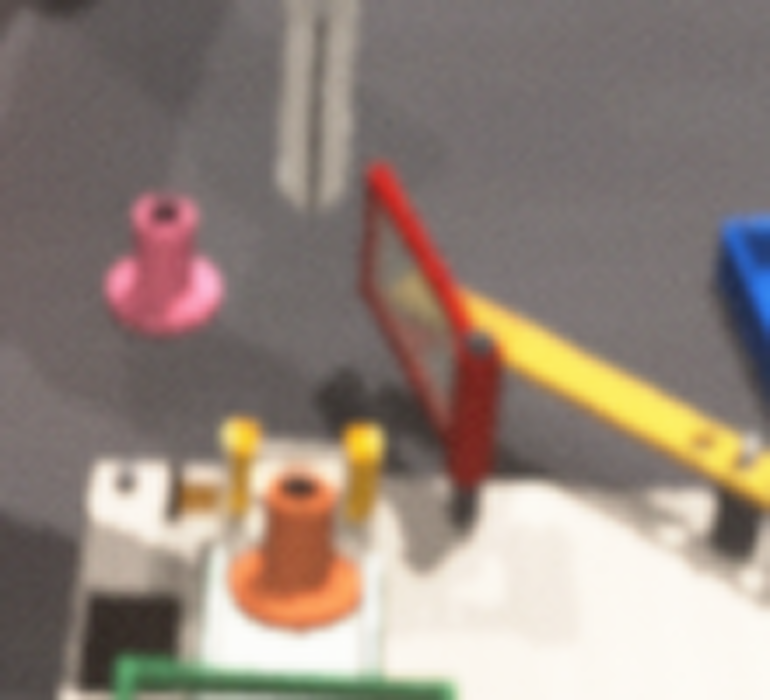

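View pics/p2t.png

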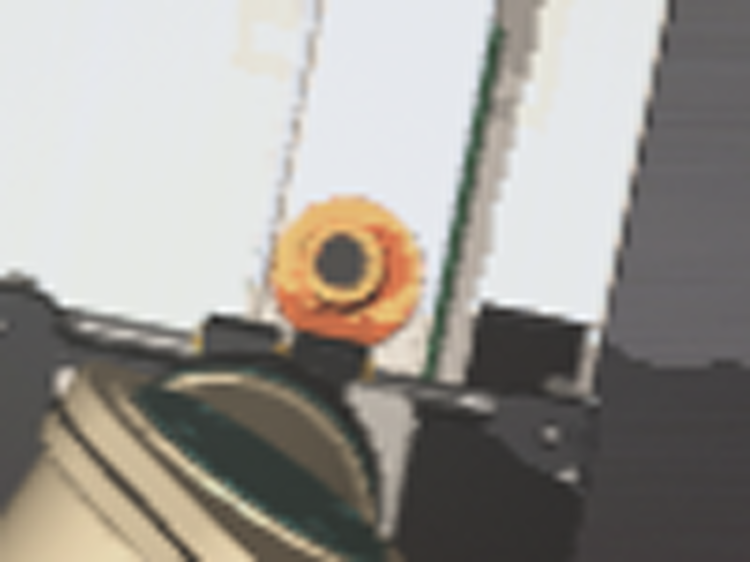

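The bushing has slid uphill, clear of the yellow lips. Its stem top is at scene crop (300,487) and top crop (342,257). I locate it in the chute's frame and pick it.

```bash
python3 - <<'E'
from plan import *
a=(270+342.5/7.5-.5,80+257.5/7.5-.5); b=(290+300.5/7-.5,170+487.5/7-.5)
r=least_squares(lambda v:np.r_[proj("top",C(v[0],v[1],.05))-a,proj("scene",C(v[0],v[1],.05))-b],[.06,0]); print(r.x,r.fun)
x,y=r.x; y=np.clip(y,-.0015,.0015)
env.reach(C(x,y,.12),qch(0,1)); env.grip(.07); print(env.current_time(),env.current_joint_pos())
env.movel(C(x,y,.075),max_speed=.2)
print(env.current_ee_pos()-C(x,y,.075))
shot("p3s","scene",(290,170,400,270),7)
np.save("bx.npy",[x,y])
E
```

```text
[0.0671 0.0002] [0.2346 0.3446 0.287  0.5769]
26.225 [ 0.4696  0.7062 -0.8806  1.623   0.7103  1.003   0.7501]
[-0.0005  0.0001 -0.0005]
```

View pics/p3s.png

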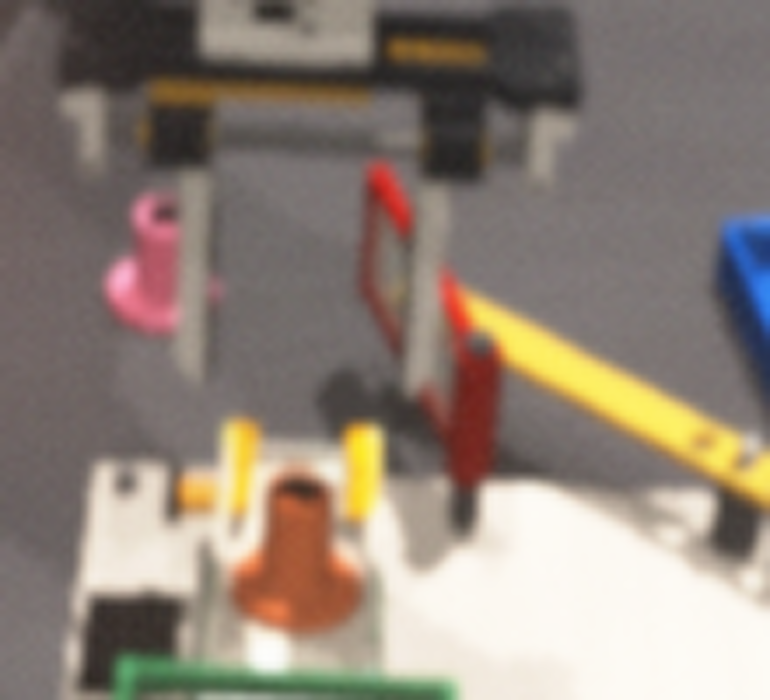

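The jaws, tips at crop (192,375) and (420,385), are centred on the stem at x of about 300 and are clear of the gate. Descend, grip and lift.

```bash
python3 - <<'E'
from plan import *
x,y=np.load("bx.npy")
env.movel(C(x,y,.0185),max_speed=.12); print(env.current_ft_force(),env.current_ee_pos()-C(x,y,.0185))
env.grip(0.); print(env.current_grip_width(),env.current_ft_force())
e=env.current_ee_pos(); print(e-C(x,y,.0185))
env.movel(e+[-.003,0,.03],max_speed=.08); print(env.current_ft_force(),env.current_grip_width())
e=env.current_ee_pos(); env.movel([e[0],e[1],.25],max_speed=.25)
print(env.current_ft_force(),env.current_grip_width(),env.current_time())
shot("p4s","scene",(270,100,430,260),4.5)
T=onz("top",(428.4,183.0),.03)
for yw in(0,np.pi/2,np.pi,-np.pi/2):
    q=Q([0,0,-1],[np.cos(yw),np.sin(yw),0])
    for z in (.25,.03): print(yw,z,env.solve_ik([T[0],T[1],z],q))
E
```

```text
[ 0.8706 -0.1665  0.5734] [0.0002 0.0004 0.0002]
0.02654072145264032 [-0.7605 -0.5883  0.7579]
[ 0.0001 -0.      0.0001]
[-0.087   0.1512 -3.2074] 0.02673164116567778
[-0.8588 -0.0001 -3.6666] 0.02704626699058926 29.2583
0 0.25 [ 0.9066  0.5561 -0.664   1.557   0.3636  1.155   0.1675]
0 0.03 [ 0.8145  0.8024 -0.5145  1.7727  0.5673  0.7188 -0.0069]
1.5707963267948966 0.25 [ 1.0849  0.6655 -1.0289  1.552   0.5886  1.2624  1.5381]
1.5707963267948966 0.03 [ 0.9791  0.893  -0.8194  1.7677  0.8393  0.8708  1.3363]
3.141592653589793 0.25 [-0.1087  0.7332  1.1458  1.5871 -0.6903  1.2786 -1.993 ]
3.141592653589793 0.03 [ 1.1231  1.0607 -1.1658  1.7637  1.0951  1.1251  2.7177]
-1.5707963267948966 0.25 [ 0.6376  0.4944 -0.2153  1.5652  0.1143  1.0943 -1.176 ]
-1.5707963267948966 0.03 [ 0.6018  0.7545 -0.1622  1.7793  0.1907  0.623  -1.2431]
```

View pics/p4s.png

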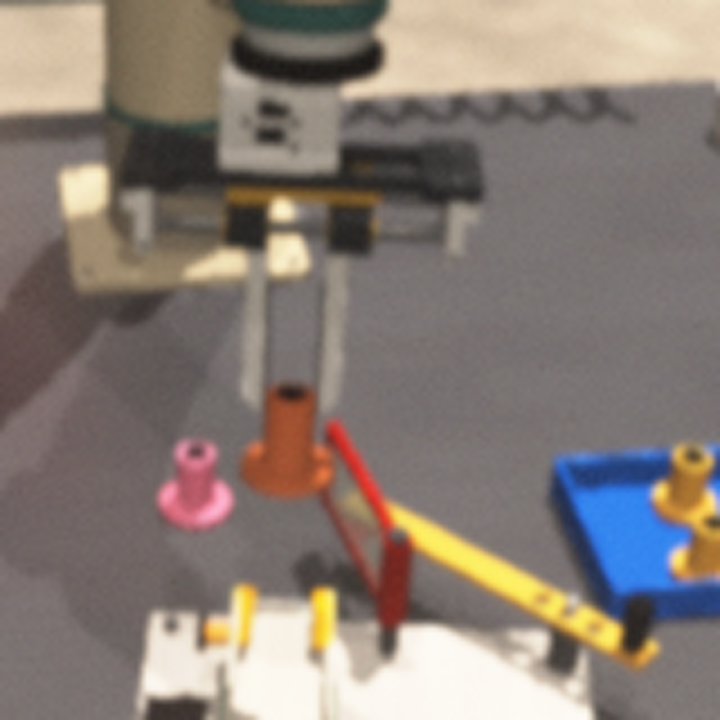

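```bash
python3 - <<'E'
from plan import *
e=env.current_ee_pos(); q=env.current_tool_rot(); d=R.from_quat(q).apply([1,0,0]); 
for k in(.0185,0,-.0315,-.019): print(k,(proj("scene",e+d*k)-[270,100])*4.5)
shot("p5s","scene",(310,170,360,215),14)
E
```

```text
0.0185 [286.0802 475.7929]
0 [287.5059 446.2356]
-0.0315 [289.9944 394.6482]
-0.019 [288.9976 415.313 ]
```

View pics/p5s.png

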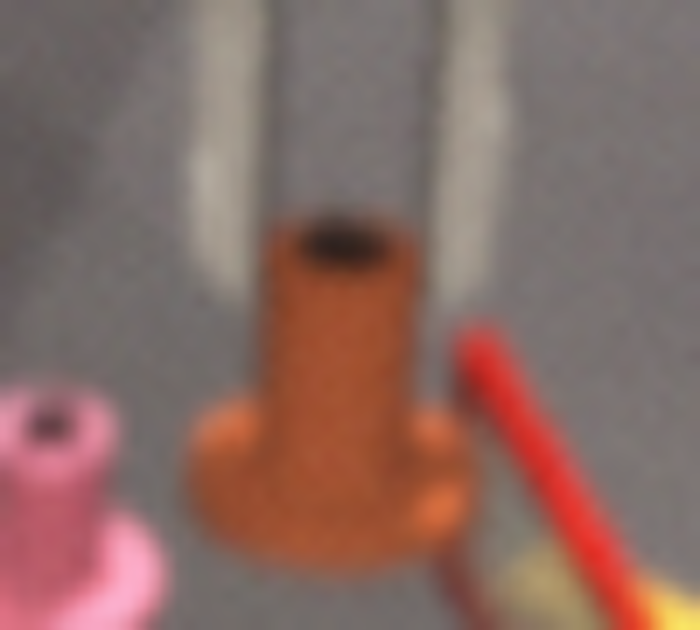

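The bushing hangs square in the jaws, stem top at crop (340,240), as predicted from the tool pose. The grip reads 27 mm wide and about 3.5 N hangs from the tool. I carry it to the tray and lower it.

```bash
python3 - <<'E'
from plan import *
T=onz("top",(428.4,183.0),.03)
q=Q([0,0,-1],[0,1,0])
env.reach([T[0],T[1],.2],q); print(env.current_time(),env.current_ee_pos())
env.movel([T[0],T[1],.05],max_speed=.15)
shot("t1s","scene",(170,170,290,270),6.5)
for z in(.035,.030,.027,.025,.0235):
    env.movel([T[0],T[1],z],max_speed=.05); fr=env.current_ft_force(); print(z,fr,env.current_ee_pos()[2])
    if fr[2]>-1.0: break
print(env.current_time())
shot("t2s","scene",(170,170,290,270),6.5)
E
```

```text
30.6417 [ 0.5139 -0.3109  0.2004]
0.035 [ 0.4967  0.2849 -2.2846] 0.034585262240105684
0.03 [ 0.4996 -0.2298 -1.8338] 0.02967350348648242
0.027 [ 0.4187  0.1832 -3.0706] 0.026824597186998346
0.025 [-0.7037  0.0102 -2.5366] 0.02488870991435279
0.0235 [-0.4189  0.1115 -1.2604] 0.02345373009501491
33.2917
```

View pics/t2s.png

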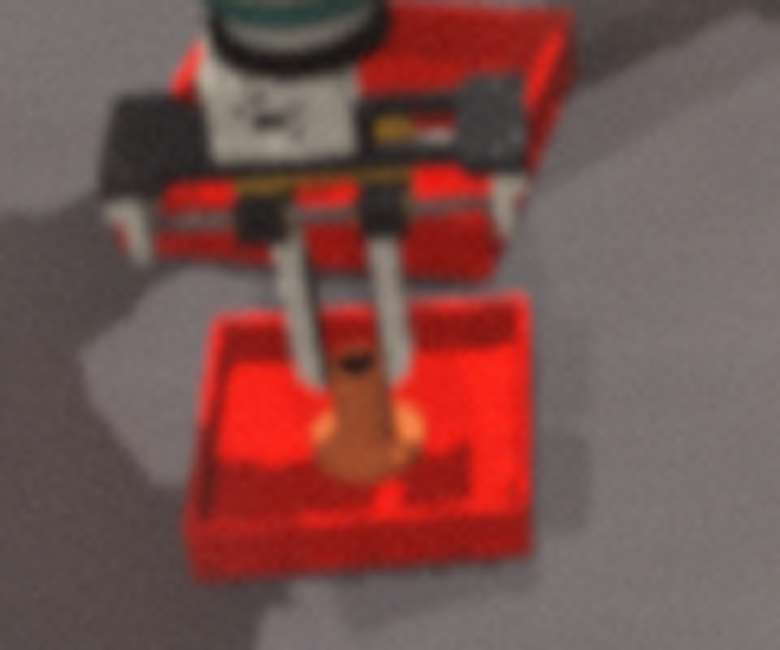

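The bushing stands upright in the middle of the small tray at crop (365,420). The load is just coming off, so I go about 1 mm lower, release and withdraw.

```bash
python3 - <<'E'
from plan import *
T=onz("top",(428.4,183.0),.03)
for z in(.0227,.022):
    env.movel([T[0],T[1],z],max_speed=.04); fr=env.current_ft_force(); print(z,fr)
    if fr[2]>1: break
env.grip(.055); print(env.current_ft_force())
e=env.current_ee_pos(); env.movel([e[0],e[1],.13],max_speed=.12)
env.reach([.40,-.45,.25],Q([0,0,-1],[0,1,0])); env.dwell(.3); print(env.current_time())
a=env.read_camera("top"); b=env.read_camera("scene")
cv2.imwrite("pics/f1t.png",cv2.resize(a[90:240,220:470],None,fx=3.1,fy=3.1,interpolation=2)[:,:,::-1])
cv2.imwrite("pics/f1s.png",cv2.resize(b[170:270,180:420],None,fx=3.3,fy=3.3,interpolation=2)[:,:,::-1])
E
```

```text
0.0227 [-2.0954  0.6011  5.8407]
[0.1647 0.0251 0.3262]
36.4333
```

View pics/f1t.png

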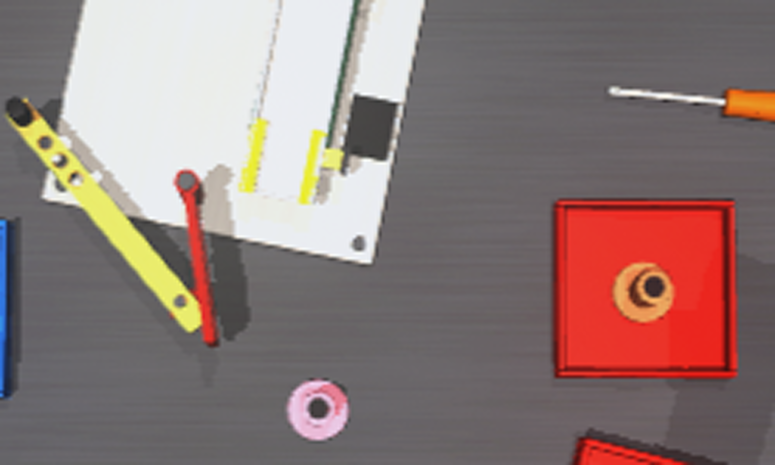

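View pics/f1s.png

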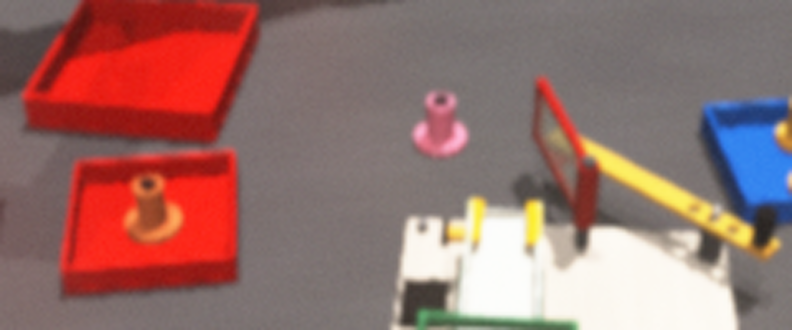

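The bushing stands upright on its flange in the small red tray, at top crop (645,290). The gate is open at (187,180) to (210,340), with the peg in the middle hole at (60,160). The chute is clear and the rest is undisturbed, so I hand in.

```bash
python3 - <<'E'
from workcell import env
print(env.finish_job(), env.current_time())
E
```

```text
the job is handed in; nothing more can be done
the job is handed in; nothing more can be done
```

The job is handed in, at about 36.5 s of the 66 s allowed. I propped the gate open, freed the copper bushing and stood it in the reject tray.

- **Gate:** I lifted the stay by its knob, swung the gate open and lowered the middle hole over the peg until the stay lay on the collar. The stay was still flat on the collar in the last pictures, with the peg tip through the middle hole and a free hole on each side.
- **Bushing:** I pushed it past the spring shoe with the closed fingers; I read at most about 9 N. It stopped at about x = 67 mm, clear of the lips. I lifted it out there and set it down with about 6 N of contact. The last pictures show it upright on its flange near the middle of the smaller red tray.
- **Left alone:** In the last pictures the pink bushing was where it started. I did not touch the good bushings, the can or the screwdriver, but the last crops show only parts of the screwdriver and the good bushings, and not the can.

**One mismatch:** the fingers seemed to end about 20 mm short of where the tool pose put their tips. The bushing was where the tool pose predicted, so I kept to that. It does mean the push may have been higher on the stem than I planned, though the force stayed low.

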